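Hang the spanner and the bottom bracket tool on the sloping peg rack

TASK

Put the two dark steel tools away on the sloping peg rack: first take the open-ended spanner that lies across the ring head of the bottom bracket tool and hang it by its round eye on the thinnest peg, then hang the bottom bracket tool by the eye at the end of its handle on the middle-sized peg; the fattest peg stays empty. Push each eye right down its peg so that the tool lies flat on the board with its handle straight down the slope, let go, and leave the lube bottle, the dish of bolts, the blue hex key set and the brush where they are.

Things in the scene. Friction and masses are not known exactly. Their poses are not given: they have to be found in the camera images.
- rack: Fixed plywood board 250 x 250 mm sloping 30 degrees, face up and towards its -x (the robot), rising to +x. Frame upright, origin on the tray under the middle. Three pegs in a row, roots on the face at x = 60, z = 132 mm, y = -80, 0, +80 mm (which is where varies). Face runs 45 mm up the slope past the pegs and 205 mm down it, to x = -118, z = 29 mm.
- thin_peg_root (a point): Point on the axis of the thinnest steel peg (10 mm diameter) where it leaves the board's face. All pegs stand square to the board, leaning 30 degrees from vertical towards the rack's -x, and are 45 mm long with a 3 mm chamfer at the tip. Axes parallel to the rack's.
- thin_peg_tip (a point): Centre of the free end of the thinnest peg, 45 mm from its root along the peg.
- mid_peg_root (a point): The same root point for the middle-sized steel peg, 16 mm diameter. Axes parallel to the rack's.
- mid_peg_tip (a point): Centre of the free end of the middle-sized peg, 45 mm from its root.
- fat_peg_root (a point): The same root point for the fattest steel peg, 28 mm diameter, 45 mm long; neither eye fits it and it stays empty.
- bb_tool: Loose bottom bracket tool, flat dark steel 8 mm thick, 196 mm long, 0.18-0.36 kg, lying flat. Origin: underside of handle at the centre of mass; z up through the thickness, x along the handle to the hanging eye. Handle 24 mm wide, x = -35 to +70 mm; eye centre x = 85, outer diameter 36, hole 22; splined ring head centre x = -62, outer diameter 62, hole 42 mm.
- bb_eye (a point): Centre of the bottom bracket tool's hanging eye, mid thickness (x = 85, z = 4 mm in its frame). Axes as the tool's.
- spanner: Loose open-ended spanner, flat dark steel 6 mm thick, 190 mm long, 0.08-0.17 kg, lying level across the other tool's ring head, underside 8 mm above the tray. Origin: underside near the centre of mass; z up, x along the handle to the eye. Handle 18 mm wide, x = -45 to +72 mm; eye centre x = 85, outer diameter 29, hole 15; forked jaw 40 mm wide, x = -40 to -90 mm.
- spanner_eye (a point): Centre of the spanner's hanging eye, mid thickness (x = 85, z = 3 mm in its frame). Axes as the tool's.
- lube: Bystander: standing white lube applicator with a black press button, 44 mm diameter, 110 mm high. Origin under its middle.
- dish: Bystander: white ceramic dish of bolts, 80 mm across the rim, 28 mm high. Origin under its middle.
- hex_set: Bystander: folded blue aluminium hex key set, 90 x 34 x 21 mm, long side along its x. Origin under its middle.
- brush: Bystander: plastic sprocket brush lying flat, 170 mm long along its x, 18 mm wide, 29 mm high. Origin under its middle.

How it is judged:
On the way, in this order (a step that is already met when the one before it is completed fails the run):
1. the spanner's eye is down on the thinnest peg, handle down the slope, released (distance between spanner_eye and thin_peg_root below 0.01 m and angle between spanner's own x axis and vertical below 1.12 rad and contact force between the fingers and spanner below 0.1 N), for 0.2 s.
2. then the bottom bracket tool's handle eye is down on the middle-sized peg, handle down the slope, released (distance between bb_eye and mid_peg_root below 0.011 m and angle between bb_tool's own x axis and vertical below 1.12 rad and contact force between the fingers and bb_tool below 0.1 N), for 0.2 s.
At the end, for the whole second after the job is handed in: Both tools hang at rest, released: spanner eye centre within 10 mm of the thinnest peg's root, bottom bracket tool eye centre within 11 mm of the middle-sized peg's root, each handle down the slope within about 30 degrees (handle axis under 1.12 rad from vertical) (distance between spanner_eye and thin_peg_root below 0.01 m and angle between each of spanner, bb_tool's own x axis and vertical below 1.12 rad and distance between bb_eye and mid_peg_root below 0.011 m and linear speed of each of spanner, bb_tool below 0.02 m/s); the robot touches nothing.
It fails at once if the lube bottle is moved more than 20 mm or tipped (distance of lube from where it was at the start of the episode above 0.02 m or angle between lube's own z axis and vertical above 0.5 rad).
It fails at once if the dish of bolts is moved more than 20 mm or tipped (distance of dish from where it was at the start of the episode above 0.02 m or angle between dish's own z axis and vertical above 0.5 rad).
It fails at once if the hex key set is moved more than 20 mm (distance of hex_set from where it was at the start of the episode above 0.02 m).
It fails at once if the brush is moved more than 20 mm (distance of brush from where it was at the start of the episode above 0.02 m).
It also fails if it takes over 72 s, if anything falls off the work surface, if the arm or the gripper's body presses on something with over 40 N, if the wrist force passes 120 N, or if a joint passes its speed limit or range.

ROBOT

A 7-joint arm with a two-finger parallel gripper is mounted at the origin on the work surface. World frame = base frame: x ahead of the robot, y to its left, z up, the work surface at z = 0. Lengths are in m, angles in rad, forces in N, time in s.
With the tool pointing down it reaches from about 0.425 to 1.025 m from the base axis. Payload 3.6 kg.
Tool frame: the origin (TCP) lies at the very end of the fingers, on their centre line; the grasp point (between the pads) lies 19 mm behind it; z points along the fingers, y is the line along which they close (so a half turn about z gives the same grasp; the last joint's range is limited). The gripper opens to 85 mm and grips with 20 to 120 N. Pads are 22 mm wide; open, the fingers measure 114 mm over their backs; the gripper's body (76 mm by 85 mm) begins 54 mm behind the grasp point. The pads swing forward as they close: fully open they stand 13 mm farther back than shut.
Start: joints at [-1.331, 0.591, 0.048, 1.609, -0.033, 0.943, -0.034], TCP at [0.237, 0.685, 0.231] pointing down, gripper open.
Joint ranges: [-2.69, 2.69], [-0.47, 2.24], [-1.27, 1.36], [0.19, 2.51], [-1.53, 4.68], [0.08, 2.07], [-3.09, 3.09]. Speed limits (rad/s): [2.57, 2.57, 3.14, 3.14, 3.14, 3.14, 3.14].

INTERFACE

Orientations are given as a unit quaternion [w, x, y, z].
In Python, from workcell import get_obs, grab_frame, get_calibration, sign_off, spot_in gives the robot as it stands. The module is installed in compiled form; this text tells all that it offers.
- The arm moves only by the tool play_rows, never from a script. Its argument "series" is a list of rows, each an object of numbers: "dx", "dy", "dz": the shift along the tool's x, y, z in m; "yaw": the turn about the tool's z in degrees; "fingers": the closure in counts, from 0 (fully open) to 255 (shut). In form: [{"dx": .., "dy": .., "dz": .., "yaw": .., "fingers": ..}, ...]. A call has exactly 8 rows; each row is the pose to reach, as a shift and turn from the pose commanded when the call began, along the tool's axes at that moment; what a row does not reach only later rows make up. A row lasts 1/10 s, in which the tool goes at most 50 mm and 8.59 degrees, less where a joint would pass 70% of its speed; a pose out of reach is approached as far as the arm can. A call with a gripper value outside its range is refused whole. The fingers move at their own pace and stop on an object; "force" is the grip in N (left out, the last holds). Time passes only in rows, so rows that repeat a pose let the fingers close, or fill a call up. It gives the time, the measured TCP pose, the force, the opening and the grip force at its end, in the units of the state.
- get_obs(): the state, without advancing time (a new reading comes with each control period).
- grab_frame(name): name is "scene" or "top" or "wrist"; returns (picture, depth): 384x512x3 uint8, red, green, blue; 384x512 float32, m along the optical axis (not along the pixel's ray), 0 where there is no reading.
- get_calibration(name): a dict with "fx", "fy", "cx", "cy" (pixels), "k1" (the pictures are not rectified: a ray, as slopes to the right and down, at radius r is drawn at 1 + k1 r^2 times it, then the intrinsics apply), "R" (3x3) and "t" (3): a world point X has camera coordinates R X + t. Camera axes: x right, y down, z forward; pixel columns grow to the right and rows downward; lengths in m; the calibration is good to about 2 mm. A picture is of the moment at which its call begins: read the wrist's pose just before it. get_calibration takes no time and is no camera call; for the wrist camera it gives the pose at the moment of the call.
- sign_off(): hands the job in; it is judged then, once.
Trained networks look in the newest picture that a camera, given by its name, has taken for a name from the list of things; names that differ only in an ending like _2 or _b are one class to them, and where a whole thing is asked for, a point or a joint stands for the part that bears it (a point fixed in the world has none). Each returns a list of dicts, best first, with "score" (0 to 1); they miss things now and then, are a little off and sometimes report something else, mostly with a low value. They report only what shows in the picture. A call takes as long as a camera call.
- spot_in(thing, camera): "centre" ([x, y, z] in m, in the coordinates of the camera as it stood for that picture, good to about 4 mm: the middle of the surface that is visible of it).
The state is a dict: "time_s": time; "joint_positions": joint angles; "joint_vel": joint speeds; "tau": joint torques, N m; "ee_pos": TCP position; "orientation": TCP orientation; "force": force on the tool from outside, world axes, zero at the start; "torque": the same for the moment, N m; "gripper_width": finger opening in m; "grasp_force": force on a finger pad.
Only numpy, scipy, OpenCV 4.12 (cv2) and the standard library are available. Lean on these libraries where they do the work, as an engineer would, in place of code of your own. Each camera call takes 0.05 s, during which the arm holds its last target. There are 200 camera calls.

## Working session

There is one attempt and no reset: what is moved stays moved. The work goes in short steps, Python scripts to look and compute and a tool call to move; the robot and the scene stay as the last step left them, time stands still between calls to the robot, and variables do not carry over. Pictures are saved under pics/ and viewed, at most 10 in all, crops included, and the job is handed in when it is done.

Besides the shell and the picture viewer there is one more tool, called after "Request:" by a JSON object that holds its "op" and its "data". play_rows: Moves the arm, as the interface text tells. Its arguments: {"type":"object","properties":{"series":{"type":"array"},"force":{"type":"number"}},"required":["series"]}

```bash
mkdir -p pics; cat > h.py <<'E'
import numpy as np, cv2, json
from workcell import *
def cal(n):
    c=get_calibration(n); return {k:(np.array(v) if k in('R','t') else v) for k,v in c.items()}
def ray(c,u,v):
    x=(u-c['cx'])/c['fx']; y=(v-c['cy'])/c['fy']; a,b=x,y
    for _ in range(20):
        s=1+c['k1']*(a*a+b*b); a,b=x/s,y/s
    return np.array([a,b,1.0])
def w(c,u,v,d): return c['R'].T@(ray(c,u,v)*d-c['t'])
def onz(c,u,v,z):
    r=c['R'].T@ray(c,u,v); o=-c['R'].T@c['t']; return o+r*(z-o[2])/r[2]
def proj(c,X):
    p=c['R']@np.array(X)+c['t']; a=p[:2]/p[2]; s=1+c['k1']*(a@a); return np.array([c['fx']*a[0]*s+c['cx'],c['fy']*a[1]*s+c['cy']])
def snap(n,f):
    c=cal(n); p,d=grab_frame(n); cv2.imwrite('pics/'+f+'.png',cv2.cvtColor(p,cv2.COLOR_RGB2BGR)); np.save('pics/'+f+'.npy',d); np.savez('pics/'+f+'_c.npz',**c); return c,p,d
def load(f):
    z=np.load('pics/'+f+'_c.npz'); return {k:z[k] for k in z},cv2.imread('pics/'+f+'.png'),np.load('pics/'+f+'.npy')
E
python3 - <<'E'
from h import *
np.set_printoptions(precision=4,suppress=True)
o=get_obs(); print(o['ee_pos'],o['orientation'],o['gripper_width'],o['time_s'])
for n in('top','scene'):
    c,p,d=snap(n,n+'0')
    print(n,-c['R'].T@c['t'])
    for t in ['spanner','bb_tool','rack','spanner_eye','bb_eye','lube','dish','hex_set','brush','thin_peg_tip','mid_peg_tip','fat_peg_root']:
        if n=='scene' and t not in('spanner','bb_tool','rack','spanner_eye','bb_eye'): continue
        r=spot_in(t,n)
        print(t,[(round(q['score'],2),c['R'].T@(np.array(q['centre'])-c['t'])) for q in r[:2]])
a=cv2.imread('pics/top0.png');b=cv2.imread('pics/scene0.png')
cv2.imwrite('pics/top0b.png',cv2.resize(a,(800,600)))
E
```

```text
[0.2366 0.6844 0.2301] [-0.0001  0.1656  0.9862 -0.0011] 0.08538850837509851 0.0
top [ 0.4728 -0.1215  1.4761]
spanner [(0.9, array([ 0.4589, -0.2168,  0.0141]))]
bb_tool [(0.62, array([ 0.5149, -0.2284,  0.0046]))]
rack [(0.63, array([0.6239, 0.2055, 0.0916]))]
spanner_eye [(0.92, array([ 0.4568, -0.2116,  0.0161])), (0.25, array([0.6884, 0.1414, 0.1699]))]
bb_eye [(0.91, array([ 0.5174, -0.2274,  0.0099]))]
lube [(0.66, array([ 0.7204, -0.084 ,  0.0819]))]
dish [(0.97, array([ 0.3913, -0.0125,  0.0135]))]
hex_set [(0.84, array([ 0.7102, -0.3104,  0.0187]))]
brush [(0.62, array([ 0.4059, -0.5047,  0.0111]))]
thin_peg_tip [(0.23, array([0.6565, 0.2975, 0.1627]))]
mid_peg_tip []
fat_peg_root [(0.69, array([0.6893, 0.1368, 0.1704])), (0.63, array([ 0.4601, -0.2164,  0.0144]))]
scene [1.349  0.2378 0.6395]
spanner [(0.64, array([ 0.4631, -0.214 ,  0.015 ]))]
bb_tool [(0.65, array([ 0.5377, -0.2219,  0.0117]))]
rack [(0.71, array([0.7076, 0.2484, 0.1022]))]
spanner_eye [(0.77, array([ 0.4642, -0.2153,  0.0153]))]
bb_eye [(0.6, array([ 0.5389, -0.2224,  0.0068]))]
```

View pics/top0b.png

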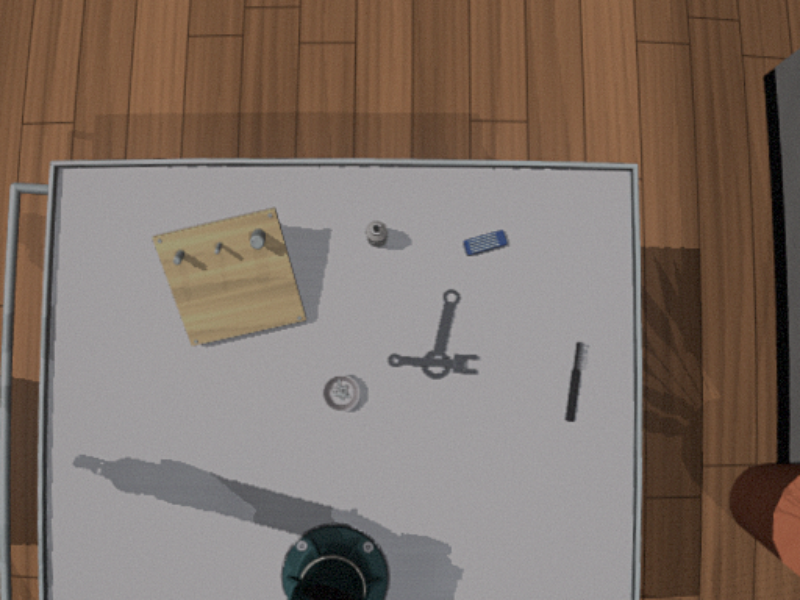

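View pics/scene0.png

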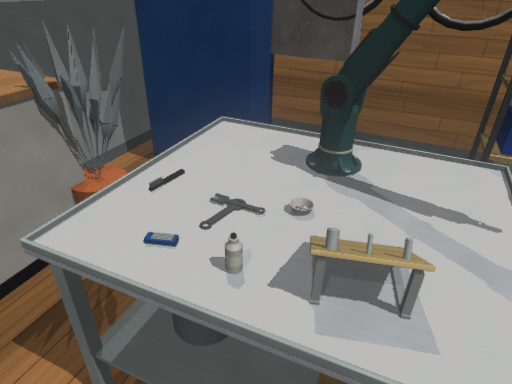

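The top view shows the rack at upper left, with the fat peg on the right at (257,239), the thin peg in the middle at (219,247) and the mid peg on the left at (179,258). The spanner eye is at (397,360) and the bb eye at (451,297). The scene view agrees with this. Next I'll take a wrist look at the rack.

```bash
cat >> h.py <<'E'
def mv(pos,ang=None):
    "print deltas in tool axes to reach world pos, tool-x heading ang (deg)"
    from scipy.spatial.transform import Rotation as Ro
    o=get_obs(); q=o['orientation']; R=Ro.from_quat([q[1],q[2],q[3],q[0]]).as_matrix()
    d=R.T@(np.array(pos)-o['ee_pos']); h=np.degrees(np.arctan2(R[1,0],R[0,0]))
    print('at',np.round(o['ee_pos'],4),'head',round(h,2),'z',np.round(R[:,2],3),'d',np.round(d,4),'yaw',None if ang is None else round((h-ang+180)%360-180,2))
E
python3 - <<'E'
from h import *
c,p,d=load('top0')
print([np.round(w(c,u*.64,v*.64,d[int(v*.64),int(u*.64)]),3) for u,v in [(155,238),(274,210),(304,319),(194,344)]])
mv([0.56,0.18,0.42],90)
c=cal('wrist');print(-c['R'].T@c['t'],c['R'])
E
```

```text
[array([0.695, 0.348, 0.155]), array([0.751, 0.114, 0.153]), array([0.545, 0.067, 0.031]), array([0.49 , 0.299, 0.033])]
at [0.2368 0.6853 0.2313] head 160.93 z [-0.  0. -1.] d [-0.4705 -0.372  -0.1887] yaw 70.93
[0.17412139 0.70741231 0.37351472] [[ 3.25725169e-01  9.45464493e-01  8.55943760e-05]
 [ 9.12326262e-01 -3.14332361e-01  2.62404188e-01]
 [ 2.48120748e-01 -8.53935584e-02 -9.64958048e-01]]
```

Request:
{"op": "play_rows", "data": {"series": [{"dx":-0.03,"dy":-0.02,"dz":-0.05,"yaw":8},{"dx":-0.06,"dy":-0.045,"dz":-0.08,"yaw":16},{"dx":-0.09,"dy":-0.07,"dz":-0.11,"yaw":24},{"dx":-0.12,"dy":-0.095,"dz":-0.14,"yaw":32},{"dx":-0.15,"dy":-0.12,"dz":-0.17,"yaw":40},{"dx":-0.19,"dy":-0.15,"dz":-0.185,"yaw":48},{"dx":-0.23,"dy":-0.18,"dz":-0.189,"yaw":56},{"dx":-0.27,"dy":-0.21,"dz":-0.189,"yaw":64}]}}

```text
invalid input at $.series[0]: expected keys dx, dy, dz, yaw, fingers
```

```bash
python3 -c "
from h import *
mv([0.58,0.18,0.42],90)"
```

```text
at [0.2368 0.6853 0.2313] head 160.93 z [-0.  0. -1.] d [-0.4894 -0.3654 -0.1887] yaw 70.93
```

Request:
{"op": "play_rows", "data": {"series": [{"dx":-0.03,"dy":-0.02,"dz":-0.05,"yaw":8,"fingers":0},{"dx":-0.06,"dy":-0.045,"dz":-0.08,"yaw":16,"fingers":0},{"dx":-0.09,"dy":-0.07,"dz":-0.11,"yaw":24,"fingers":0},{"dx":-0.12,"dy":-0.095,"dz":-0.14,"yaw":32,"fingers":0},{"dx":-0.15,"dy":-0.12,"dz":-0.17,"yaw":40,"fingers":0},{"dx":-0.19,"dy":-0.15,"dz":-0.185,"yaw":48,"fingers":0},{"dx":-0.23,"dy":-0.18,"dz":-0.189,"yaw":56,"fingers":0},{"dx":-0.27,"dy":-0.21,"dz":-0.189,"yaw":64,"fingers":0}]}}

```text
time_s: 1.75
ee_pos: [0.4192, 0.4054, 0.422]
orientation: [-0.0, 0.665, 0.747, 0.002]
force: [0.9, -0.5, 0.3]
gripper_width: 0.0853
grasp_force: 0.0
```

```bash
python3 -c "
from h import *
mv([0.58,0.18,0.42],90)"
```

```text
at [0.4192 0.4054 0.422 ] head 96.64 z [ 0.002  0.003 -1.   ] d [-0.2425  0.1336  0.0016] yaw 6.64
```

Request:
{"op": "play_rows", "data": {"series": [{"dx":-0.03,"dy":0.02,"dz":0,"yaw":1,"fingers":0},{"dx":-0.07,"dy":0.04,"dz":0,"yaw":2,"fingers":0},{"dx":-0.11,"dy":0.06,"dz":0,"yaw":3,"fingers":0},{"dx":-0.15,"dy":0.08,"dz":0,"yaw":4,"fingers":0},{"dx":-0.19,"dy":0.1,"dz":0,"yaw":5,"fingers":0},{"dx":-0.22,"dy":0.12,"dz":0,"yaw":6,"fingers":0},{"dx":-0.242,"dy":0.134,"dz":0,"yaw":6.6,"fingers":0},{"dx":-0.242,"dy":0.134,"dz":0,"yaw":6.6,"fingers":0}]}}

```text
time_s: 2.55
ee_pos: [0.5824, 0.1773, 0.4205]
orientation: [0.002, 0.708, 0.706, -0.0]
force: [-0.7, -1.4, 1.3]
gripper_width: 0.0853
grasp_force: 0.0
```

```bash
python3 - <<'E'
from h import *
c,p,d=snap('wrist','w1'); print(-c['R'].T@c['t'])
for t in ['thin_peg_tip','mid_peg_tip','fat_peg_root','rack']:
    print(t,[(round(q['score'],2),np.round(c['R'].T@(np.array(q['centre'])-c['t']),4)) for q in spot_in(t,'wrist')[:3]])
cv2.imwrite('pics/w1b.png',cv2.resize(cv2.imread('pics/w1.png'),(800,600)))
E
```

```text
[0.58209325 0.24433298 0.56257179]
thin_peg_tip [(0.72, array([0.6748, 0.2266, 0.1617]))]
mid_peg_tip [(0.58, array([0.6551, 0.3006, 0.1688]))]
fat_peg_root [(0.58, array([0.6908, 0.1499, 0.1728]))]
rack [(0.57, array([0.6389, 0.2282, 0.1033]))]
```

View pics/w1b.png

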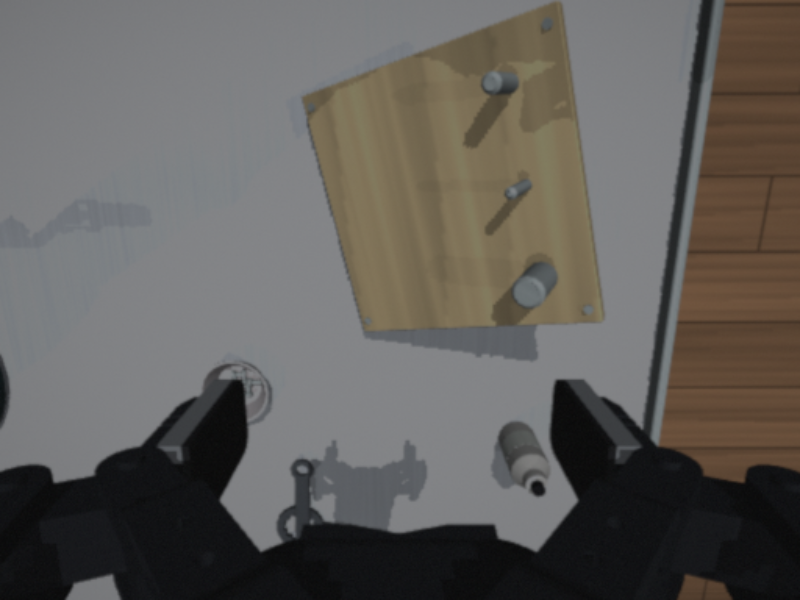

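```bash
python3 - <<'E'
from h import *
np.set_printoptions(precision=4,suppress=True)
c,p,d=load('w1')
g=cv2.cvtColor(p,cv2.COLOR_BGR2GRAY)
P=[]
for n,(u,v) in dict(mid=(491,83),thin=(512,193),fat=(528,291)).items():
    u,v=u*.64,v*.64; X=onz(c,u,v,.171); P.append(X)
    i,j=int(v),int(u); print(n,X,'depthpts',w(c,u,v,np.median(d[i-1:i+2,j-1:j+2])))
P=np.array(P); e=P[0]-P[2]; print(np.linalg.norm(P[0]-P[1]),np.linalg.norm(P[1]-P[2]),'yaw',np.degrees(np.arctan2(e[1],e[0]))-90)
# board plane
pts=np.array([w(c,u,v,d[v,u]) for v in range(60,205,5) for u in range(235,300,5) if d[v,u]>0])
for _ in range(4):
    m=pts.mean(0); U,S,V=np.linalg.svd(pts-m); n=V[2]*np.sign(V[2][2]); r=(pts-m)@n; pts=pts[abs(r)<.004]
print('normal',n,'tilt',np.degrees(np.arccos(n[2])),'yaw',np.degrees(np.arctan2(-n[1],-n[0])),len(pts))
for X in P: print('tip-to-plane',(X-m)@n)
cv2.imwrite('pics/w1c.png',cv2.resize(p[30:210,290:370],(480,1080)[::1],interpolation=cv2.INTER_CUBIC)[:600])
E
```

```text
mid [0.6496 0.2991 0.171 ] depthpts [0.6496 0.2991 0.171 ]
thin [0.6691 0.2221 0.171 ] depthpts [0.6691 0.2221 0.1713]
fat [0.6863 0.1458 0.171 ] depthpts [0.6862 0.1458 0.1712]
0.07948031155825562 0.07824203579679972 yaw 13.433497425669643
normal [-0.4847 -0.1147  0.8671] tilt 29.871428302491562 yaw 13.317015393813278 376
tip-to-plane 0.04465929855817327
tip-to-plane 0.044052146122452666
tip-to-plane 0.04449961219713352
```

Request:
{"op": "play_rows", "data": {"series": [{"dx":-0.04,"dy":-0.015,"dz":0,"yaw":0,"fingers":0},{"dx":-0.085,"dy":-0.03,"dz":0.01,"yaw":0,"fingers":0},{"dx":-0.13,"dy":-0.045,"dz":0.02,"yaw":0,"fingers":0},{"dx":-0.175,"dy":-0.06,"dz":0.03,"yaw":0,"fingers":0},{"dx":-0.22,"dy":-0.075,"dz":0.04,"yaw":0,"fingers":0},{"dx":-0.265,"dy":-0.09,"dz":0.055,"yaw":0,"fingers":0},{"dx":-0.31,"dy":-0.105,"dz":0.07,"yaw":0,"fingers":0},{"dx":-0.35,"dy":-0.115,"dz":0.085,"yaw":0,"fingers":0}]}}

```text
time_s: 3.6
ee_pos: [0.4662, -0.1687, 0.335]
orientation: [0.0, 0.704, 0.71, 0.001]
force: [0.5, 0.2, -0.6]
gripper_width: 0.0856
grasp_force: 0.0
```

Request:
{"op": "play_rows", "data": {"series": [{"dx":0,"dy":0,"dz":0.02,"yaw":0,"fingers":0},{"dx":0,"dy":0,"dz":0.05,"yaw":0,"fingers":0},{"dx":0,"dy":0,"dz":0.08,"yaw":0,"fingers":0},{"dx":0,"dy":0,"dz":0.1,"yaw":0,"fingers":0},{"dx":0,"dy":0,"dz":0.115,"yaw":0,"fingers":0},{"dx":0,"dy":0,"dz":0.115,"yaw":0,"fingers":0},{"dx":0,"dy":0,"dz":0.115,"yaw":0,"fingers":0},{"dx":0,"dy":0,"dz":0.115,"yaw":0,"fingers":0}]}}

```text
time_s: 4.4
ee_pos: [0.4682, -0.1679, 0.2211]
orientation: [0.001, 0.705, 0.71, 0.001]
force: [0.3, -0.1, 0.3]
gripper_width: 0.0855
grasp_force: 0.0
```

```bash
python3 - <<'E'
from h import *
c,p,d=snap('wrist','w2'); print(-c['R'].T@c['t'],get_obs()['ee_pos'])
for t in ['spanner_eye','bb_eye']:
    print(t,[(round(q['score'],2),np.round(c['R'].T@(np.array(q['centre'])-c['t']),4)) for q in spot_in(t,'wrist')[:3]])
cv2.imwrite('pics/w2b.png',cv2.resize(cv2.imread('pics/w2.png'),(800,600)))
E
```

```text
[ 0.46722091 -0.10114342  0.36328882] [ 0.4681733  -0.16801574  0.22117733]
spanner_eye [(0.88, array([ 0.4575, -0.2082,  0.0179]))]
bb_eye [(0.65, array([ 0.523 , -0.2236,  0.0077]))]
```

View pics/w2b.png

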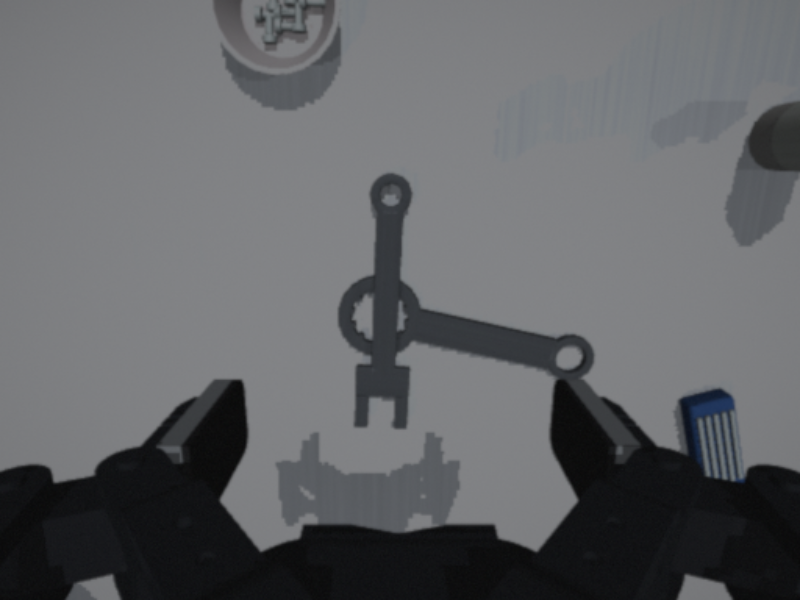

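The spanner eye is at (391,194) and its jaw end at (382,427). The bb eye is at (570,356) and the ring centre at (378,316).

```bash
python3 - <<'E'
from h import *
np.set_printoptions(precision=4,suppress=True)
c,p,d=load('w2'); f=.64
def dep(u,v): i,j=int(v*f),int(u*f); return w(c,u*f,v*f,d[i,j])
e=onz(c,391*f,194*f,.014); j=onz(c,382*f,427*f,.014)
a=e-j; print('sp eye',e,'jaw',j,'len',np.linalg.norm(a),'head',np.degrees(np.arctan2(a[1],a[0])))
print('depth z handle',dep(389,240),dep(388,260),'tray',dep(450,240))
b=onz(c,570*f,356*f,.008); r=onz(c,378*f,316*f,.008); a2=b-r
print('bb eye',b,'ring',r,'len',np.linalg.norm(a2),'head',np.degrees(np.arctan2(a2[1],a2[0])),dep(480,332))
h=a/np.linalg.norm(a); g=e-h*.033; print('grip',g)
mv([g[0],g[1],.10],np.degrees(np.arctan2(a[1],a[0])))
E
```

```text
sp eye [ 0.4635 -0.1207  0.014 ] jaw [ 0.4574 -0.2951  0.014 ] len 0.1744415881426442 head 87.98273272024933
depth z handle [ 0.4623 -0.1517  0.0148] [ 0.4616 -0.1661  0.0125] tray [ 0.5057 -0.1534  0.001 ]
bb eye [ 0.5976 -0.2386  0.008 ] ring [ 0.4543 -0.2084  0.008 ] len 0.14646949494932238 head -11.8927551530191 [ 0.5293 -0.22    0.0085]
grip [ 0.4623 -0.1537  0.014 ]
at [ 0.4679 -0.1681  0.221 ] head 90.36 z [ 0.002 -0.    -1.   ] d [ 0.0144 -0.0058  0.121 ] yaw 2.38
```

Request:
{"op": "play_rows", "data": {"force": 20, "series": [{"dx":0.014,"dy":-0.006,"dz":0.04,"yaw":2.4,"fingers":0},{"dx":0.014,"dy":-0.006,"dz":0.08,"yaw":2.4,"fingers":0},{"dx":0.014,"dy":-0.006,"dz":0.12,"yaw":2.4,"fingers":0},{"dx":0.014,"dy":-0.006,"dz":0.155,"yaw":2.4,"fingers":0},{"dx":0.014,"dy":-0.006,"dz":0.185,"yaw":2.4,"fingers":0},{"dx":0.014,"dy":-0.006,"dz":0.205,"yaw":2.4,"fingers":0},{"dx":0.014,"dy":-0.006,"dz":0.217,"yaw":2.4,"fingers":100},{"dx":0.014,"dy":-0.006,"dz":0.217,"yaw":2.4,"fingers":255}]}}

```text
time_s: 5.35
ee_pos: [0.4611, -0.1542, 0.0021]
orientation: [-0.001, 0.72, 0.694, -0.0]
force: [-0.4, -0.7, 0.0]
gripper_width: 0.0591
grasp_force: 0.0
```

Request:
{"op": "play_rows", "data": {"series": [{"dx":0,"dy":0,"dz":0,"yaw":0,"fingers":255},{"dx":0,"dy":0,"dz":0,"yaw":0,"fingers":255},{"dx":0,"dy":0,"dz":0,"yaw":0,"fingers":255},{"dx":0,"dy":0,"dz":0,"yaw":0,"fingers":255},{"dx":0,"dy":0,"dz":0,"yaw":0,"fingers":255},{"dx":0,"dy":0,"dz":0,"yaw":0,"fingers":255},{"dx":0,"dy":0,"dz":0,"yaw":0,"fingers":255},{"dx":0,"dy":0,"dz":0,"yaw":0,"fingers":255}]}}

```text
time_s: 6.15
ee_pos: [0.4619, -0.1543, 0.0036]
orientation: [0.001, 0.72, 0.694, 0.0]
force: [0.2, -0.0, 5.6]
gripper_width: 0.0175
grasp_force: 25.0
```

Request:
{"op": "play_rows", "data": {"series": [{"dx":0,"dy":0,"dz":-0.02,"yaw":0,"fingers":255},{"dx":0,"dy":0,"dz":-0.05,"yaw":0,"fingers":255},{"dx":0,"dy":0,"dz":-0.09,"yaw":0,"fingers":255},{"dx":0,"dy":0,"dz":-0.13,"yaw":0,"fingers":255},{"dx":0,"dy":0,"dz":-0.17,"yaw":0,"fingers":255},{"dx":0,"dy":0,"dz":-0.21,"yaw":0,"fingers":255},{"dx":0,"dy":0,"dz":-0.25,"yaw":0,"fingers":255},{"dx":0,"dy":0,"dz":-0.27,"yaw":0,"fingers":255}]}}

```text
time_s: 6.95
ee_pos: [0.4617, -0.1545, 0.2757]
orientation: [0.001, 0.72, 0.694, 0.001]
force: [1.2, -0.7, -1.1]
gripper_width: 0.017
grasp_force: 24.3
```

```bash
python3 - <<'E'
from h import *
np.set_printoptions(precision=4,suppress=True)
c,p,d=snap('wrist','w3'); o=get_obs(); print(o['ee_pos'],o['gripper_width'],o['grasp_force'],o['force'])
# points of low depth along image: spanner
q=[]
for v in range(0,384,12):
  for u in range(150,350,4):
    if 0<d[v,u]<.35:
      X=w(c,u,v,d[v,u]); 
      if X[2]<.32: q.append((u,v,*np.round(X,3)))
for r in q[::4]: print(r)
cv2.imwrite('pics/w3b.png',cv2.resize(cv2.imread('pics/w3.png'),(800,600)))
mv([.6,.16,.29],13.4)
E
```

```text
[ 0.463  -0.1551  0.2775] 0.016960339797975444 24.268203377723694 [ 0.5671 -0.593  -0.2438]
(166, 0, np.float64(0.374), np.float64(0.024), np.float64(0.027))
(242, 156, np.float64(0.458), np.float64(-0.108), np.float64(0.283))
(258, 156, np.float64(0.465), np.float64(-0.108), np.float64(0.285))
(230, 168, np.float64(0.453), np.float64(-0.113), np.float64(0.285))
(246, 168, np.float64(0.459), np.float64(-0.113), np.float64(0.287))
(262, 168, np.float64(0.466), np.float64(-0.113), np.float64(0.286))
(278, 168, np.float64(0.473), np.float64(-0.113), np.float64(0.285))
(230, 180, np.float64(0.453), np.float64(-0.118), np.float64(0.286))
(278, 180, np.float64(0.473), np.float64(-0.118), np.float64(0.285))
(230, 192, np.float64(0.452), np.float64(-0.123), np.float64(0.286))
(278, 192, np.float64(0.472), np.float64(-0.124), np.float64(0.285))
(234, 204, np.float64(0.454), np.float64(-0.128), np.float64(0.285))
(250, 204, np.float64(0.46), np.float64(-0.129), np.float64(0.285))
(266, 204, np.float64(0.467), np.float64(-0.129), np.float64(0.285))
(234, 216, np.float64(0.453), np.float64(-0.13
[... 2242 characters left out ...]
0.464), np.float64(-0.175), np.float64(0.286))
(282, 300, np.float64(0.471), np.float64(-0.158), np.float64(0.312))
(242, 312, np.float64(0.455), np.float64(-0.181), np.float64(0.286))
(258, 312, np.float64(0.462), np.float64(-0.181), np.float64(0.286))
(278, 312, np.float64(0.47), np.float64(-0.162), np.float64(0.313))
(246, 324, np.float64(0.456), np.float64(-0.188), np.float64(0.285))
(262, 324, np.float64(0.464), np.float64(-0.188), np.float64(0.286))
(242, 336, np.float64(0.454), np.float64(-0.194), np.float64(0.286))
(258, 336, np.float64(0.462), np.float64(-0.195), np.float64(0.285))
at [ 0.463  -0.1551  0.2775] head 87.91 z [ 0.007 -0.    -1.   ] d [ 0.3198  0.1255 -0.0116] yaw 74.51
```

View pics/w3b.png

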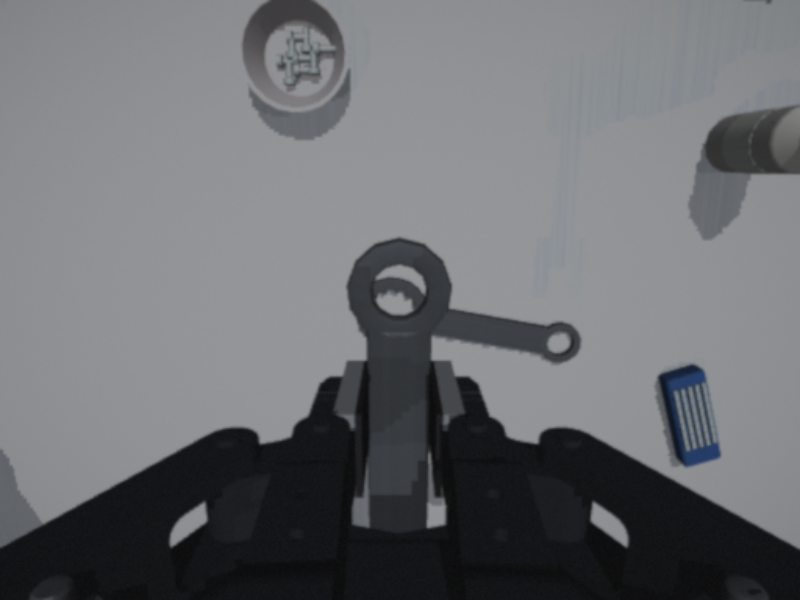

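The spanner is held level in the pads, with its top 8 mm above the TCP and its eye about 34.5 mm ahead. I'll carry it to the rack.

Request:
{"op": "play_rows", "data": {"series": [{"dx":0.04,"dy":0.015,"dz":0,"yaw":8.5,"fingers":255},{"dx":0.08,"dy":0.03,"dz":0,"yaw":17,"fingers":255},{"dx":0.12,"dy":0.045,"dz":0,"yaw":25.5,"fingers":255},{"dx":0.16,"dy":0.06,"dz":0,"yaw":34,"fingers":255},{"dx":0.2,"dy":0.08,"dz":0,"yaw":42.5,"fingers":255},{"dx":0.24,"dy":0.095,"dz":0,"yaw":51,"fingers":255},{"dx":0.28,"dy":0.11,"dz":0,"yaw":59.5,"fingers":255},{"dx":0.32,"dy":0.125,"dz":0,"yaw":68,"fingers":255}]}}

```text
time_s: 7.8
ee_pos: [0.597, 0.163, 0.2715]
orientation: [0.0, 0.985, 0.17, -0.001]
force: [-0.3, -0.1, -0.7]
gripper_width: 0.0168
grasp_force: 24.3
```

```bash
python3 -c "
from h import *
mv([0.6352,0.2142,0.20],13.4)"
```

```text
at [0.597  0.163  0.2715] head 19.6 z [-0.002 -0.001 -1.   ] d [ 0.0533 -0.0354  0.0714] yaw 6.2
```

Request:
{"op": "play_rows", "data": {"series": [{"dx":0.02,"dy":-0.012,"dz":0.01,"yaw":2,"fingers":255},{"dx":0.04,"dy":-0.024,"dz":0.02,"yaw":4,"fingers":255},{"dx":0.0533,"dy":-0.0354,"dz":0.035,"yaw":6.2,"fingers":255},{"dx":0.0533,"dy":-0.0354,"dz":0.055,"yaw":6.2,"fingers":255},{"dx":0.0533,"dy":-0.0354,"dz":0.0714,"yaw":6.2,"fingers":255},{"dx":0.0533,"dy":-0.0354,"dz":0.0714,"yaw":6.2,"fingers":255},{"dx":0.0533,"dy":-0.0354,"dz":0.0714,"yaw":6.2,"fingers":255},{"dx":0.0533,"dy":-0.0354,"dz":0.0714,"yaw":6.2,"fingers":255}]}}

```text
time_s: 8.6
ee_pos: [0.6362, 0.2118, 0.2027]
orientation: [-0.0, 0.993, 0.119, 0.001]
force: [0.2, -0.6, -1.0]
gripper_width: 0.0172
grasp_force: 24.3
```

```bash
python3 - <<'E'
from h import *
np.set_printoptions(precision=4,suppress=True)
c,p,d=snap('wrist','w4'); mv([.6352,.2142,.18],13.4)
print('proj tip',proj(c,[.6688,.2222,.171])/.64,'fat',proj(c,[.6863,.1458,.171])/.64)
cv2.imwrite('pics/w4b.png',cv2.resize(cv2.imread('pics/w4.png'),(800,600)))
E
```

```text
at [0.6364 0.212  0.2029] head 13.68 z [ 0.002  0.001 -1.   ] d [-0.0007 -0.0024  0.0229] yaw 0.28
proj tip [392.8143 259.9513] fat [618.3142 263.113 ]
```

View pics/w4b.png

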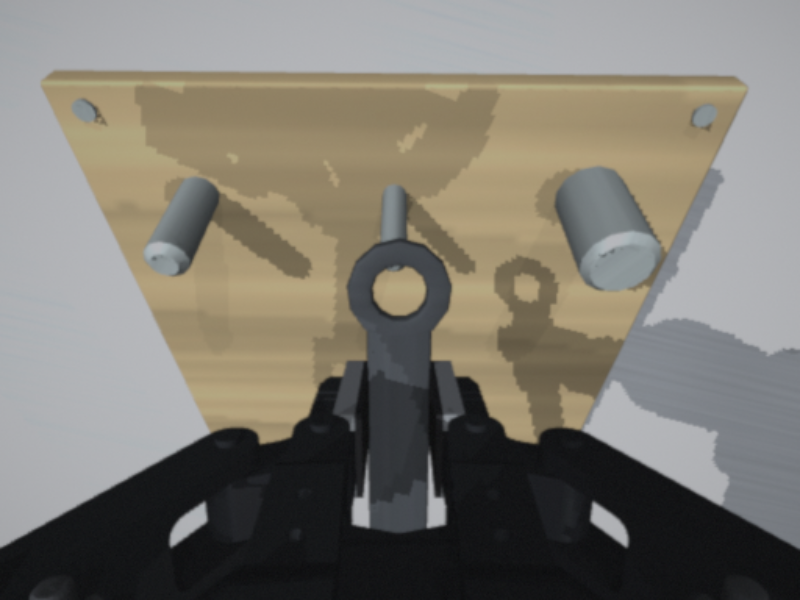

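```bash
python3 - <<'E'
from h import *
np.set_printoptions(precision=4,suppress=True)
c,p,d=load('w4')
# hole top rim: ellipse centre ~ (399,290); ring outer (399.5,292)
i,j=int(290*.64),int(360*.64); print('ring depth z',w(c,j,i,d[i,j]))
e=onz(c,399.5*.64,291*.64,w(c,j,i,d[i,j])[2]); 
fat=onz(c,620*.64,263*.64,.171); mid=onz(c,167*.64,259*.64,.171)
print('eye',e,'fat',fat,'mid',mid,'centre',(fat+mid)/2, np.linalg.norm(fat-mid))
h=np.radians(13.4);R=np.array([[np.cos(h),np.sin(h)],[-np.sin(h),np.cos(h)]])
print('tip-eye rack axes',R@(((fat+mid)/2-e)[:2]), R@((np.array([.6688,.2222])-e[:2])))
E
```

```text
ring depth z [0.6662 0.2305 0.2117]
eye [0.6683 0.2198 0.2117] fat [0.6865 0.1452 0.171 ] mid [0.6506 0.2983 0.171 ] centre [0.6685 0.2218 0.171 ] 0.15723891319058242
tip-eye rack axes [0.0007 0.0019] [0.0011 0.0022]
```

Request:
{"op": "play_rows", "data": {"series": [{"dx":0.0005,"dy":-0.002,"dz":0.01,"yaw":0.3,"fingers":255},{"dx":0.0005,"dy":-0.002,"dz":0.02,"yaw":0.3,"fingers":255},{"dx":0.0005,"dy":-0.002,"dz":0.028,"yaw":0.3,"fingers":255},{"dx":0.001,"dy":-0.002,"dz":0.032,"yaw":0.3,"fingers":255},{"dx":0.0015,"dy":-0.002,"dz":0.035,"yaw":0.3,"fingers":255},{"dx":0.002,"dy":-0.002,"dz":0.038,"yaw":0.3,"fingers":255},{"dx":0.003,"dy":-0.002,"dz":0.041,"yaw":0.3,"fingers":255},{"dx":0.003,"dy":-0.002,"dz":0.041,"yaw":0.3,"fingers":255}]}}

```text
time_s: 9.45
ee_pos: [0.6381, 0.2153, 0.1604]
orientation: [0.0, 0.993, 0.117, -0.0]
force: [-0.5, -0.4, -1.5]
gripper_width: 0.0168
grasp_force: 24.3
```

```bash
python3 - <<'E'
from h import *
np.set_printoptions(precision=4,suppress=True)
c,p,d=snap('wrist','w5'); mv([.6352,.2142,.18],13.4); print(get_obs()['force'],get_obs()['torque'])
cv2.imwrite('pics/w5b.png',cv2.resize(cv2.imread('pics/w5.png')[90:290,150:350],(600,600),interpolation=cv2.INTER_CUBIC))
E
```

```text
at [0.6382 0.2153 0.1607] head 13.43 z [-0. -0. -1.] d [-0.0032  0.0003 -0.0193] yaw 0.03
[ 0.0288 -0.0918 -1.7367] [-0.02   -0.0697 -0.0205]
```

View pics/w5b.png

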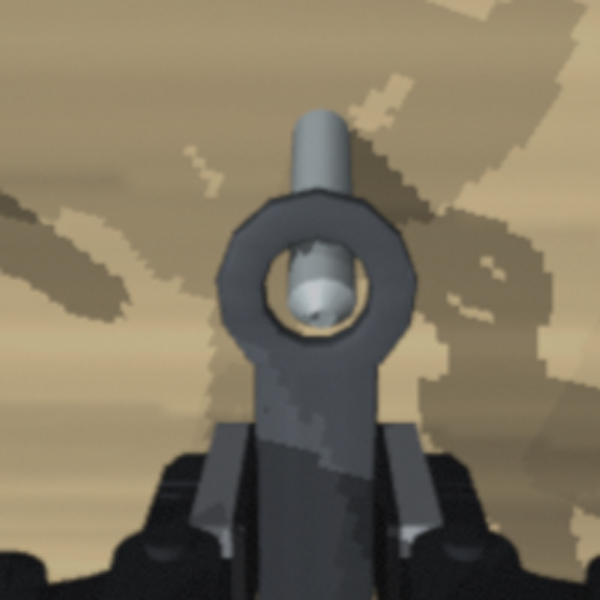

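The peg tip sits inside the spanner eye without touching it. Next I tilt the spanner against the peg and slide it down.

Request:
{"op": "play_rows", "data": {"series": [{"dx":0.0,"dy":0,"dz":0.003,"yaw":0,"fingers":255},{"dx":0.001,"dy":0,"dz":0.006,"yaw":0,"fingers":255},{"dx":0.0015,"dy":0,"dz":0.009,"yaw":0,"fingers":255},{"dx":0.0025,"dy":0,"dz":0.012,"yaw":0,"fingers":255},{"dx":0.0035,"dy":0,"dz":0.015,"yaw":0,"fingers":255},{"dx":0.005,"dy":0,"dz":0.019,"yaw":0,"fingers":255},{"dx":0.005,"dy":0,"dz":0.019,"yaw":0,"fingers":255},{"dx":0.005,"dy":0,"dz":0.019,"yaw":0,"fingers":255}]}}

```text
time_s: 10.3
ee_pos: [0.645, 0.2166, 0.142]
orientation: [0.0, 0.993, 0.117, 0.002]
force: [6.1, 0.6, -0.0]
gripper_width: 0.0173
grasp_force: 24.4
```

```bash
python3 - <<'E'
from h import *
np.set_printoptions(precision=4,suppress=True)
c,p,d=snap('wrist','w6'); mv([.6352,.2142,.18],13.4); print(get_obs()['force'],get_obs()['torque'])
o=get_obs();h=np.radians(13.4);ax=np.array([np.cos(h),np.sin(h)])
for v in range(150,350,8):
  for u in (246,254,262):
    X=w(c,u,v,d[v,u]); print(v,u,round((X[:2]-o['ee_pos'][:2])@ax,4),round(X[2],4),end=' | ')
  print()
cv2.imwrite('pics/w6b.png',cv2.resize(cv2.imread('pics/w6.png')[90:290,150:350],(600,600),interpolation=cv2.INTER_CUBIC))
E
```

```text
at [0.6449 0.2166 0.142 ] head 13.43 z [ 0.004 -0.    -1.   ] d [-0.0099  0.0001 -0.038 ] yaw 0.03
[5.4499 0.7915 0.3144] [ 0.1228 -1.2914 -0.0073]
150 246 0.0458 0.1318 | 150 254 0.0465 0.1373 | 150 262 0.0465 0.1367 | 
158 246 0.0453 0.1532 | 158 254 0.0454 0.1536 | 158 262 0.0453 0.153 | 
166 246 0.042 0.1528 | 166 254 0.042 0.1528 | 166 262 0.0418 0.152 | 
174 246 0.0377 0.1482 | 174 254 0.0387 0.1531 | 174 262 0.0384 0.1519 | 
182 246 0.0352 0.1527 | 182 254 0.0361 0.1566 | 182 262 0.0357 0.1546 | 
190 246 0.0328 0.1565 | 190 254 0.0336 0.1598 | 190 262 0.0336 0.1596 | 
198 246 0.0306 0.1607 | 198 254 0.0315 0.1639 | 198 262 0.031 0.1623 | 
206 246 0.0655 0.2845 | 206 254 0.0294 0.1678 | 206 262 0.0297 0.1688 | 
214 246 0.0269 0.1695 | 214 254 0.0273 0.1708 | 214 262 0.027 0.1698 | 
222 246 0.0236 0.1691 | 222 254 0.0243 0.1712 | 222 262 0.0244 0.1713 | 
230 246 0.0136 0.1518 | 230 254 0.0137 0.152 | 230 262 0.0133 0.151 | 
238 246 0.01 0.1522 | 238 254 0.01 0.1522 | 238 262 0.0102 0.1526 | 
246 246 0.0055 0.1506 | 246 254 0.0058 0.1512 | 246 262 0.0055 0.1506 | 
254 246 0.002 0
[... 176 characters left out ...]
51 | 270 262 -0.0053 0.1524 | 
278 246 -0.0102 0.1509 | 278 254 -0.01 0.1512 | 278 262 -0.0102 0.1508 | 
286 246 -0.0146 0.1504 | 286 254 -0.0142 0.1511 | 286 262 -0.0136 0.152 | 
294 246 -0.019 0.15 | 294 254 -0.0191 0.1498 | 294 262 -0.0186 0.1506 | 
302 246 -0.0229 0.1505 | 302 254 -0.023 0.1503 | 302 262 -0.0225 0.1512 | 
310 246 -0.0277 0.1498 | 310 254 -0.0281 0.1492 | 310 262 -0.027 0.1508 | 
318 246 -0.0317 0.1502 | 318 254 -0.0323 0.1495 | 318 262 -0.0322 0.1495 | 
326 246 -0.036 0.1505 | 326 254 -0.0368 0.1493 | 326 262 -0.0365 0.1497 | 
334 246 -0.0408 0.1501 | 334 254 -0.041 0.1498 | 334 262 -0.0411 0.1496 | 
342 246 0.0095 0.2166 | 342 254 0.0088 0.2157 | 342 262 0.0088 0.2157 |
```

The spanner stayed level and slid about 18 mm down the peg. I'll keep going along the peg until the eye meets the board and tilts.

Request:
{"op": "play_rows", "data": {"series": [{"dx":0.002,"dy":0,"dz":0.001,"yaw":0,"fingers":255},{"dx":0.0035,"dy":0,"dz":0.003,"yaw":0,"fingers":255},{"dx":0.005,"dy":0,"dz":0.006,"yaw":0,"fingers":255},{"dx":0.0065,"dy":0,"dz":0.009,"yaw":0,"fingers":255},{"dx":0.008,"dy":0,"dz":0.012,"yaw":0,"fingers":255},{"dx":0.0095,"dy":0,"dz":0.015,"yaw":0,"fingers":255},{"dx":0.01,"dy":0,"dz":0.018,"yaw":0,"fingers":255},{"dx":0.01,"dy":0,"dz":0.018,"yaw":0,"fingers":255}]}}

```text
time_s: 11.15
ee_pos: [0.6512, 0.2184, 0.1225]
orientation: [0.0, 0.993, 0.117, -0.002]
force: [0.2, -0.1, 0.8]
gripper_width: 0.0173
grasp_force: 24.9
```

```bash
cat > prof.py <<'E'
from h import *
import sys
np.set_printoptions(precision=4,suppress=True)
c,p,d=snap('wrist',sys.argv[1]); o=get_obs(); print(o['ee_pos'],o['force'],o['gripper_width'],o['grasp_force'],o['time_s'])
h=np.radians(13.4);ax=np.array([np.cos(h),np.sin(h)])
for v in range(140,350,10):
    X=w(c,254,v,d[v,254]); Y=w(c,235,v,d[v,235]); print(v,round((X[:2]-o['ee_pos'][:2])@ax,4),round(X[2],4),'|',round((Y[:2]-o['ee_pos'][:2])@ax,4),round(Y[2],4))
cv2.imwrite('pics/%sb.png'%sys.argv[1],cv2.resize(cv2.imread('pics/%s.png'%sys.argv[1]),(800,600)))
E
python3 prof.py w7
```

```text
[0.6512 0.2184 0.1227] [ 0.2169 -1.2198  1.1815] 0.017056587997232982 24.795103669166565 11.2
140 0.0534 0.1407 | 0.0533 0.1401
150 0.0492 0.1378 | 0.0492 0.138
160 0.0459 0.1415 | 0.0448 0.1348
170 0.0419 0.1409 | 0.042 0.1415
180 0.038 0.141 | 0.038 0.1413
190 0.0354 0.1465 | 0.0335 0.1394
200 0.0327 0.1504 | 0.0292 0.1387
210 0.0304 0.1554 | 0.0244 0.1371
220 0.0281 0.1591 | 0.0201 0.1372
230 0.0258 0.1627 | 0.0147 0.135
240 0.0236 0.1659 | 0.0096 0.1338
250 0.0217 0.1693 | 0.0044 0.1327
260 0.0191 0.1712 | 0.0005 0.1346
270 0.0151 0.1704 | -0.0035 0.1363
280 -0.0122 0.1296 | -0.0076 0.1377
290 -0.0184 0.1281 | -0.0478 0.081
300 -0.0242 0.1275 | -0.0583 0.0761
310 -0.0306 0.1263 | -0.0714 0.0682
320 -0.0385 0.1233 | -0.0852 0.0606
330 -0.0465 0.1206 | -0.1013 0.051
340 -0.0539 0.1191 | 0.0097 0.1959
```

Request:
{"op": "play_rows", "data": {"series": [{"dx":0,"dy":0,"dz":0,"yaw":0,"fingers":190},{"dx":0,"dy":0,"dz":0,"yaw":0,"fingers":170},{"dx":0,"dy":0,"dz":0,"yaw":0,"fingers":150},{"dx":0,"dy":0,"dz":0,"yaw":0,"fingers":150},{"dx":0,"dy":0,"dz":0,"yaw":0,"fingers":150},{"dx":0,"dy":0,"dz":0,"yaw":0,"fingers":150},{"dx":0,"dy":0,"dz":-0.01,"yaw":0,"fingers":150},{"dx":0,"dy":0,"dz":-0.02,"yaw":0,"fingers":150}]}}

```text
time_s: 12.0
ee_pos: [0.6527, 0.2186, 0.1444]
orientation: [0.0, 0.993, 0.117, -0.0]
force: [-0.2, 0.9, 0.4]
gripper_width: 0.0351
grasp_force: 0.0
```

```bash
python3 prof.py w8
```

```text
[0.6542 0.2186 0.1466] [ 0.2233 -1.0163  2.0836] 0.03526185905568445 0.0 12.05
140 0.0496 0.1402 | 0.0495 0.1391
150 0.0447 0.137 | 0.0445 0.1357
160 0.0409 0.1421 | 0.0402 0.1377
170 0.0358 0.1391 | 0.0356 0.1385
180 0.0322 0.1444 | 0.0302 0.1356
190 0.0294 0.1512 | 0.0243 0.1318
200 0.0264 0.1564 | 0.0157 0.1199
210 0.0236 0.1611 | 0.0086 0.1153
220 0.0206 0.1648 | 0.0016 0.1121
230 0.0188 0.1709 | -0.0061 0.108
240 0.0147 0.1709 | -0.0143 0.1036
250 -0.0195 0.1067 | -0.0237 0.0977
260 -0.0287 0.1015 | -0.0337 0.0916
270 -0.0388 0.0956 | -0.0439 0.0862
280 -0.0494 0.0898 | -0.0559 0.0786
290 -0.0616 0.0825 | -0.0682 0.0718
300 -0.0744 0.0752 | -0.0774 0.0707
310 -0.0886 0.067 | -0.0891 0.0663
320 -0.1125 0.0468 | -0.1043 0.0578
330 -0.1308 0.0361 | -0.1309 0.036
340 -0.172 -0.001 | 0.0092 0.2192
```

View pics/w8b.png

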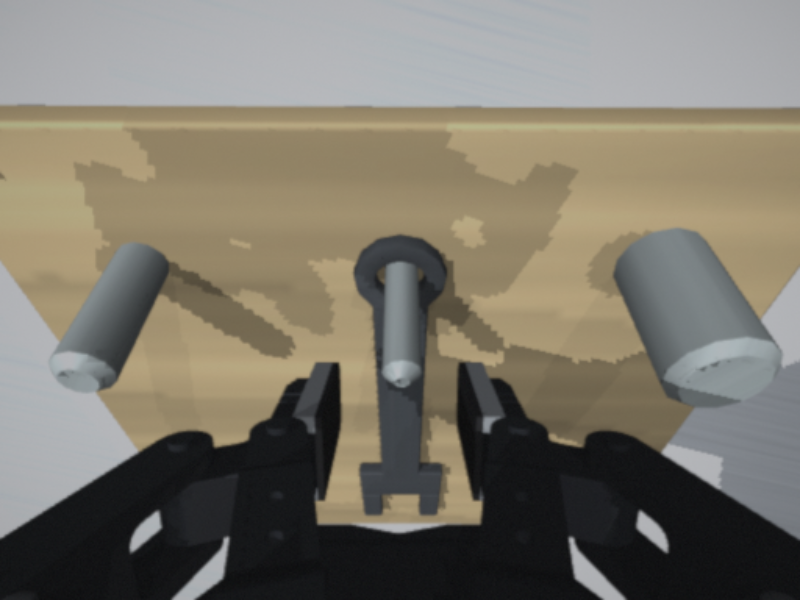

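The spanner lies flat on the board with its eye at the root: its top face is 6.6 mm above the board plane at 30.4°. It is released. Now the bb tool.

Request:
{"op": "play_rows", "data": {"series": [{"dx":0,"dy":0,"dz":-0.04,"yaw":0,"fingers":150},{"dx":0,"dy":0,"dz":-0.085,"yaw":0,"fingers":150},{"dx":0,"dy":0,"dz":-0.125,"yaw":0,"fingers":100},{"dx":-0.02,"dy":0.03,"dz":-0.14,"yaw":4,"fingers":0},{"dx":-0.04,"dy":0.07,"dz":-0.14,"yaw":8,"fingers":0},{"dx":-0.06,"dy":0.11,"dz":-0.14,"yaw":13,"fingers":0},{"dx":-0.08,"dy":0.15,"dz":-0.14,"yaw":18,"fingers":0},{"dx":-0.1,"dy":0.19,"dz":-0.14,"yaw":25,"fingers":0}]}}

```text
time_s: 12.85
ee_pos: [0.5991, 0.0089, 0.2848]
orientation: [-0.0, 0.995, -0.103, 0.001]
force: [-0.0, 0.1, 0.1]
gripper_width: 0.0856
grasp_force: 0.0
```

```bash
python3 -c "
from h import *
mv([0.5653,-0.2318,0.24],-11.9)"
```

```text
at [0.5991 0.0089 0.2848] head -11.82 z [ 0.002  0.001 -1.   ] d [0.0161 0.2426 0.0446] yaw 0.08
```

Request:
{"op": "play_rows", "data": {"series": [{"dx":0,"dy":0.04,"dz":0,"yaw":0,"fingers":0},{"dx":0.005,"dy":0.085,"dz":0,"yaw":0,"fingers":0},{"dx":0.01,"dy":0.13,"dz":0.01,"yaw":0,"fingers":0},{"dx":0.013,"dy":0.17,"dz":0.02,"yaw":0,"fingers":0},{"dx":0.016,"dy":0.21,"dz":0.03,"yaw":0,"fingers":0},{"dx":0.016,"dy":0.235,"dz":0.045,"yaw":0,"fingers":0},{"dx":0.016,"dy":0.2426,"dz":0.045,"yaw":0,"fingers":0},{"dx":0.016,"dy":0.2426,"dz":0.045,"yaw":0,"fingers":0}]}}

```text
time_s: 13.65
ee_pos: [0.5661, -0.2316, 0.2394]
orientation: [0.0, 0.995, -0.102, 0.0]
force: [-0.2, 0.1, 0.3]
gripper_width: 0.0856
grasp_force: 0.0
```

```bash
python3 - <<'E'
from h import *
np.set_printoptions(precision=4,suppress=True)
c,p,d=snap('wrist','w9'); mv([.5653,-.2318,.003],-11.9)
g=cv2.cvtColor(p,cv2.COLOR_BGR2GRAY)
for n,X in dict(eye=[.5976,-.2386,.008],grip=[.5653,-.2318,.008],ring=[.4543,-.2084,.008]).items():
    q=proj(c,X); print(n,q); cv2.circle(p,tuple(int(round(a)) for a in q),2,(0,0,255),-1)
cv2.imwrite('pics/w9b.png',cv2.resize(p,(800,600)))
E
```

```text
at [ 0.5671 -0.23    0.2394] head -11.58 z [ 0.001  0.    -1.   ] d [-0.0016  0.0023  0.2364] yaw 0.32
eye [255.6697 136.0181]
grip [255.5462 164.7213]
ring [255.1367 254.1404]
```

View pics/w9b.png

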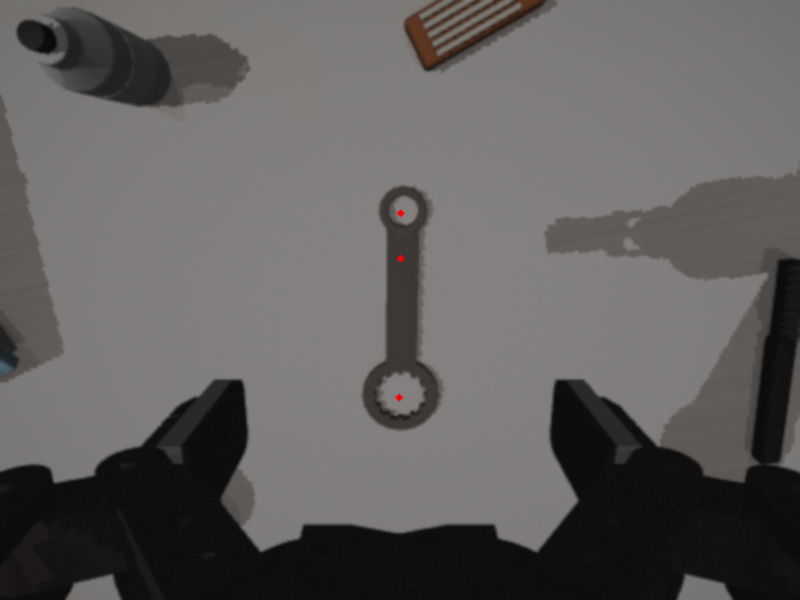

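Request:
{"op": "play_rows", "data": {"force": 20, "series": [{"dx":0,"dy":0.003,"dz":0.045,"yaw":0,"fingers":0},{"dx":0,"dy":0.003,"dz":0.09,"yaw":0,"fingers":0},{"dx":0,"dy":0.003,"dz":0.13,"yaw":0,"fingers":0},{"dx":0,"dy":0.003,"dz":0.17,"yaw":0,"fingers":0},{"dx":0,"dy":0.003,"dz":0.2,"yaw":0,"fingers":0},{"dx":0,"dy":0.003,"dz":0.222,"yaw":0,"fingers":0},{"dx":0,"dy":0.003,"dz":0.236,"yaw":0,"fingers":100},{"dx":0,"dy":0.003,"dz":0.236,"yaw":0,"fingers":255}]}}

```text
time_s: 14.5
ee_pos: [0.5664, -0.2309, 0.0015]
orientation: [-0.001, 0.995, -0.099, -0.001]
force: [-0.7, 0.5, 0.7]
gripper_width: 0.0591
grasp_force: 0.0
```

Request:
{"op": "play_rows", "data": {"series": [{"dx":0,"dy":0,"dz":0,"yaw":0,"fingers":255},{"dx":0,"dy":0,"dz":0,"yaw":0,"fingers":255},{"dx":0,"dy":0,"dz":0,"yaw":0,"fingers":255},{"dx":0,"dy":0,"dz":0,"yaw":0,"fingers":255},{"dx":0,"dy":0,"dz":0,"yaw":0,"fingers":255},{"dx":0,"dy":0,"dz":0,"yaw":0,"fingers":255},{"dx":0,"dy":0,"dz":-0.02,"yaw":0,"fingers":255},{"dx":0,"dy":0,"dz":-0.05,"yaw":0,"fingers":255}]}}

```text
time_s: 15.3
ee_pos: [0.5647, -0.232, 0.0519]
orientation: [-0.001, 0.995, -0.101, -0.002]
force: [1.2, -0.2, -2.7]
gripper_width: 0.023
grasp_force: 19.7
```

Request:
{"op": "play_rows", "data": {"series": [{"dx":0,"dy":0,"dz":-0.03,"yaw":0,"fingers":255},{"dx":0,"dy":0,"dz":-0.07,"yaw":0,"fingers":255},{"dx":0,"dy":0,"dz":-0.11,"yaw":0,"fingers":255},{"dx":0,"dy":0,"dz":-0.15,"yaw":0,"fingers":255},{"dx":0,"dy":0,"dz":-0.19,"yaw":0,"fingers":255},{"dx":0,"dy":0,"dz":-0.22,"yaw":0,"fingers":255},{"dx":0,"dy":0,"dz":-0.235,"yaw":0,"fingers":255},{"dx":0,"dy":0,"dz":-0.235,"yaw":0,"fingers":255}]}}

```text
time_s: 16.1
ee_pos: [0.5664, -0.2336, 0.2893]
orientation: [0.0, 0.995, -0.101, 0.001]
force: [-0.9, 0.1, -2.9]
gripper_width: 0.022
grasp_force: 19.7
```

```bash
sed -i 's/^h=.*/from scipy.spatial.transform import Rotation as Ro\nq=o["orientation"];ax=Ro.from_quat([q[1],q[2],q[3],q[0]]).as_matrix()[:2,0]/' prof.py; python3 prof.py w10; python3 -c "
from h import *
mv([.6,.22,.29],13.4)"
```

```text
[ 0.5655 -0.2327  0.2874] [-0.2466 -0.6804 -3.4819] 0.022666282292178857 19.872225522994995 16.15
140 0.0236 0.0001 | 0.0236 0.0002
150 0.0102 -0.0019 | 0.0103 -0.0012
160 -0.0032 -0.0013 | -0.003 -0.0002
170 -0.0167 -0.001 | -0.0166 -0.0004
180 -0.0303 -0.0 | -0.0305 -0.0005
190 -0.0444 -0.0001 | -0.0445 -0.0004
200 -0.0586 0.0001 | -0.0584 0.0008
210 -0.0734 -0.0006 | -0.0735 -0.001
220 0.0307 0.3317 | 0.0302 0.3302
230 0.028 0.3336 | 0.0273 0.3318
240 -0.1184 -0.0006 | -0.1181 0.0002
250 -0.134 -0.0008 | -0.134 -0.0006
260 -0.1494 0.0002 | -0.1494 0.0001
270 -0.165 0.001 | -0.1662 -0.0013
280 -0.1816 0.0005 | -0.1817 0.0003
290 -0.1991 -0.001 | -0.199 -0.0007
300 -0.217 -0.0024 | -0.2155 -0.0
310 -0.2326 0.0002 | -0.2328 -0.0002
320 -0.2509 -0.0009 | -0.2509 -0.0009
330 -0.2673 0.001 | -0.2698 -0.0021
340 -0.2863 0.0 | 0.0109 0.3637
at [ 0.5655 -0.2327  0.2874] head -11.55 z [-0.     0.001 -1.   ] d [-0.0568 -0.4504 -0.0022] yaw -24.95
```

```bash
cat > side.py <<'E'
from h import *
import sys
from scipy.spatial.transform import Rotation as Ro
np.set_printoptions(precision=4,suppress=True)
c,p,d=load(sys.argv[1]); o=get_obs();q=o['orientation'];R=Ro.from_quat([q[1],q[2],q[3],q[0]]).as_matrix()
zmin=float(sys.argv[2])
for v in range(140,384,6):
    s=[]
    for u in range(215,300,6):
        X=R.T@(w(c,u,v,d[v,u])-o['ee_pos']) if d[v,u]>0 else np.zeros(3)
        s.append('%4d,%3d,%4d'%tuple(np.round(X*1000)[[0,1,2]]*np.array([1,1,-1])) if -X[2]>zmin else '     .     ')
    if any('.' not in k for k in s): print(v,' '.join(s))
E
python3 side.py w10 -0.15
```

```text
158      .           .           .           .           .           .           .           .         0,  0,   0      .           .           .           .           .           .     
164      .           .           .           .           .           .           .           .           .           .           .           .           .           .         0,  0,   0
218   29,-14,  38   29,-11,  38   30, -9,  41   31, -7,  43   31, -5,  43   31, -3,  44   31, -1,  43   31,  1,  44   31,  3,  44   31,  5,  43   31,  7,  43   30,  9,  41   30, 11,  39   28, 14,  36   28, 16,  33
224   27,-14,  38   28,-11,  40   28, -9,  41   29, -7,  44   29, -5,  44   29, -3,  44   29, -1,  45   30,  1,  45   29,  3,  44   29,  5,  43   29,  7,  44   28,  9,  42   28, 11,  42   27, 13,  38   26, 16,  35
230   25,-13,  39   26,-11,  42   27, -9,  43   27, -7,  43   27, -5,  44   27, -3,  45   27, -1,  45   28,  1,  45   27,  3,  44   27,  5,  44   27,  7,  43   27,  9,  43   26, 11,  42   25, 13,  39   24, 16,  36
236   23,-14,  39   24,-11,  42   25, -9,  43   25, -7,  43   25, -5,  45   26, -3,  4
[... 4263 characters left out ...]
84   11,  6,  84   11,  7,  84   11,  9,  84   17,  9,  90
368   12, -8,  86   11, -7,  85   11, -6,  86   11, -5,  86   12, -3,  86   11, -2,  86   12, -1,  86   11,  1,  85   11,  2,  86   11,  3,  85   11,  5,  85   11,  6,  86   11,  7,  85   11,  9,  86   20,  8,  95
374   12, -8,  88   11, -7,  87   11, -6,  87   11, -4,  87   12, -3,  88   10, -2,  86   11, -1,  87   12,  1,  88   11,  2,  87   12,  3,  88   12,  4,  88   11,  6,  87    0,  0,   0   12,  8,  88   20,  8,  96
380   12, -8,  89   12, -7,  89   12, -6,  89   13, -4,  90   11, -3,  89   11, -2,  88   12, -1,  90   12,  1,  90   11,  2,  88   12,  3,  89   11,  4,  88   12,  6,  89   11,  7,  89   11,  8,  89   21,  8,  99
```

The bb tool has sagged to about 57° in the pads with its eye up. I'll use the board to bring it back towards 30°. First I carry it high over the rack.

Request:
{"op": "play_rows", "data": {"series": [{"dx":0,"dy":-0.02,"dz":-0.02,"yaw":0,"fingers":255},{"dx":0,"dy":-0.06,"dz":-0.04,"yaw":-3,"fingers":255},{"dx":-0.005,"dy":-0.1,"dz":-0.06,"yaw":-6,"fingers":255},{"dx":-0.01,"dy":-0.14,"dz":-0.07,"yaw":-10,"fingers":255},{"dx":-0.015,"dy":-0.18,"dz":-0.07,"yaw":-14,"fingers":255},{"dx":-0.02,"dy":-0.22,"dz":-0.07,"yaw":-18,"fingers":255},{"dx":-0.025,"dy":-0.26,"dz":-0.07,"yaw":-22,"fingers":255},{"dx":-0.03,"dy":-0.3,"dz":-0.07,"yaw":-25,"fingers":255}]}}

```text
time_s: 16.95
ee_pos: [0.595, 0.0691, 0.3549]
orientation: [-0.0, 0.993, 0.118, -0.002]
force: [0.3, 0.2, -1.9]
gripper_width: 0.0218
grasp_force: 20.3
```

```bash
python3 -c "
from h import *
mv([0.6230,0.2926,0.25],13.4)"
```

```text
at [0.595  0.0691 0.3549] head 13.59 z [-0.005 -0.    -1.   ] d [ 0.0802 -0.2106  0.1047] yaw 0.19
```

Request:
{"op": "play_rows", "data": {"series": [{"dx":0.01,"dy":-0.04,"dz":0,"yaw":0,"fingers":255},{"dx":0.02,"dy":-0.08,"dz":0,"yaw":0,"fingers":255},{"dx":0.03,"dy":-0.12,"dz":0,"yaw":0,"fingers":255},{"dx":0.04,"dy":-0.16,"dz":0,"yaw":0,"fingers":255},{"dx":0.055,"dy":-0.195,"dz":0.01,"yaw":0.2,"fingers":255},{"dx":0.065,"dy":-0.2106,"dz":0.04,"yaw":0.2,"fingers":255},{"dx":0.07,"dy":-0.2106,"dz":0.075,"yaw":0.2,"fingers":255},{"dx":0.07,"dy":-0.2106,"dz":0.1,"yaw":0.2,"fingers":255}]}}

```text
time_s: 17.75
ee_pos: [0.6135, 0.2892, 0.2517]
orientation: [0.001, 0.993, 0.116, -0.003]
force: [0.6, -0.1, -2.4]
gripper_width: 0.0222
grasp_force: 20.3
```

```bash
cat >> side.py <<'E'
E
cat > tip.py <<'E'
# profile at centre column of held tool end and mid peg tip location in tool axes (mm: x fwd, y, up)
from h import *
import sys
from scipy.spatial.transform import Rotation as Ro
np.set_printoptions(precision=1,suppress=True)
c,p,d=snap('wrist',sys.argv[1]); o=get_obs();q=o['orientation'];R=Ro.from_quat([q[1],q[2],q[3],q[0]]).as_matrix()
F=np.diag([1,1,-1])*1000
print(o['ee_pos'].round(4) if hasattr(o['ee_pos'],'round') else o['ee_pos'],'f',np.array(o['force']),'t',o['time_s'],'w',o['gripper_width']*1000)
print('peg tip rel TCP',F@R.T@(np.array([.650,.299,.171])-o['ee_pos']))
for u in (235,244,254,264,273):
    s=[]
    for v in range(120,300,5):
        if d[v,u]<=0: continue
        X=F@R.T@(w(c,u,v,d[v,u])-o['ee_pos'])
        if 8<X[0]<70 and -10<X[2]<75: s.append('%d,%d,%d'%tuple(np.round(X)))
    print(u,' '.join(s))
E
python3 tip.py w11
python3 -c "
from h import *
mv([0.6230,0.2926,0.1524],13.4)"
```

```text
[0.6 0.3 0.2] f [-1.   0.1 -5.2] t 17.8 w 22.047971819366488
peg tip rel TCP [ 42.   -1.8 -76.1]
235 22,-9,18 31,-8,46 29,-8,46 28,-8,47 26,-8,48 24,-8,47
244 22,-6,17 31,-5,46 29,-5,46 28,-5,48 26,-5,48 24,-5,48
254 23,-1,18 31,-1,47 30,-1,48 28,-1,48 27,-1,50 25,-1,48
264 23,3,18 31,2,46 29,2,47 28,2,48 26,2,48 24,2,47
273 23,6,19 31,5,45 30,5,48 27,5,46 26,5,46 24,5,47
at [0.6106 0.288  0.2477] head 13.29 z [-0.014 -0.006 -1.   ] d [ 0.0145 -0.0019  0.0951] yaw -0.11
```

Request:
{"op": "play_rows", "data": {"series": [{"dx":0.007,"dy":-0.002,"dz":0.015,"yaw":0,"fingers":255},{"dx":0.0145,"dy":-0.002,"dz":0.03,"yaw":0,"fingers":255},{"dx":0.0145,"dy":-0.002,"dz":0.045,"yaw":0,"fingers":255},{"dx":0.0145,"dy":-0.002,"dz":0.058,"yaw":0,"fingers":255},{"dx":0.0145,"dy":-0.002,"dz":0.07,"yaw":0,"fingers":255},{"dx":0.0145,"dy":-0.002,"dz":0.082,"yaw":0,"fingers":255},{"dx":0.0145,"dy":-0.002,"dz":0.095,"yaw":0,"fingers":255},{"dx":0.0145,"dy":-0.002,"dz":0.095,"yaw":0,"fingers":255}]}}

```text
time_s: 18.6
ee_pos: [0.6281, 0.2924, 0.1623]
orientation: [-0.0, 0.993, 0.115, -0.002]
force: [-3.3, -0.5, 1.7]
gripper_width: 0.0221
grasp_force: 37.7
```

```bash
python3 tip.py w12; python3 side.py w12 -0.04 | head -20
```

```text
[0.6 0.3 0.2] f [-3.7 -0.7  1.6] t 18.65 w 21.99890362956339
peg tip rel TCP [22.9 -1.4  8.8]
235 34,-10,-10 41,-7,33 39,-7,32 38,-7,35 37,-7,36 35,-7,36 32,-7,34 24,-9,15 23,-9,17 22,-8,19 20,-8,20 16,-9,16 12,-9,12 8,-9,8
244 39,-6,-9 37,-6,-5 36,-5,-2 41,-4,33 40,-4,34 38,-4,36 37,-4,36 35,-4,36 25,-5,9 23,-5,10 22,-5,14 21,-5,17 19,-5,17 16,-5,15 12,-5,11 8,-5,8
254 39,-1,-8 37,-1,-4 36,-1,-1 42,-1,35 40,-1,35 39,-1,37 37,-1,36 35,-1,35 25,-1,11 23,-1,9 22,-1,14 20,-1,15 18,-1,15 16,-1,16 12,-1,11 8,-1,8
264 37,4,-8 35,4,-6 41,3,34 40,3,34 38,3,35 37,3,37 35,3,35 25,3,9 22,3,8 22,3,14 21,3,17 19,3,17 16,3,16 12,3,12
273 41,6,33 40,6,33 38,6,35 37,6,37 35,6,35 32,6,31 25,7,15 23,7,17 22,7,19 19,7,18 16,7,16 12,7,12
140   49,-21, -28   49,-18, -28   49,-15, -28   49,-12, -27   49, -9, -28   49, -6, -26   49, -2, -24   49,  1, -25   49,  4, -28   49,  7, -28   49, 10, -28   49, 13, -27   49, 16, -28   49, 19, -28   49, 22, -27
146   45,-22, -30   45,-18, -29   45,-15, -30   45,-12, -29   46, -9, -24   46, -5, -20   47, -2, -18   46,  1, -21   46,  4, -25   45,  7, -30   45, 10, -31 
[... 3159 characters left out ...]
  11   11, 11,  10   11, 14,  10   11, 16,  10      .     
242   11,-17,  17   10,-15,  15   10,-12,  15    6,-10,   5    6, -8,   5    6, -5,   6    7, -2,   6    6,  0,   5    6,  3,   5    5,  6,   4    6,  9,   4   11, 10,  16   11, 13,  17   11, 15,  16    6, 20,   6
248   11,-16,  22   11,-14,  22   11,-12,  23    1,-11,   0    1, -8,   0    0, -5,  -1    0, -2,   0    0,  1,  -2    0,  3,  -2    0,  6,  -2   -1,  9,  -3    9, 10,  18   11, 12,  23   11, 15,  22    7, 18,  14
254   11,-16,  29   11,-13,  28    9,-12,  24   -6,-11,  -7   -6, -8,  -8   -6, -5,  -8   -6, -2,  -8   -6,  1,  -8   -7,  4,  -9   -6,  7,  -8   -7, 10,  -9    7, 10,  19   11, 12,  28   11, 14,  27   11, 17,  27
```

The bb tool is now tilted about 45°. Its eye is about 9 mm too far uphill of the peg axis and needs a 2 mm lateral shift. I'll correct that and start down the peg.

Request:
{"op": "play_rows", "data": {"series": [{"dx":-0.005,"dy":-0.002,"dz":0,"yaw":0,"fingers":255},{"dx":-0.01,"dy":-0.002,"dz":0,"yaw":0,"fingers":255},{"dx":-0.01,"dy":-0.002,"dz":0,"yaw":0,"fingers":255},{"dx":-0.0085,"dy":-0.002,"dz":0.003,"yaw":0,"fingers":255},{"dx":-0.007,"dy":-0.002,"dz":0.0055,"yaw":0,"fingers":255},{"dx":-0.006,"dy":-0.002,"dz":0.008,"yaw":0,"fingers":255},{"dx":-0.006,"dy":-0.002,"dz":0.008,"yaw":0,"fingers":255},{"dx":-0.006,"dy":-0.002,"dz":0.008,"yaw":0,"fingers":255}]}}

```text
time_s: 19.45
ee_pos: [0.6229, 0.2939, 0.157]
orientation: [-0.001, 0.993, 0.115, -0.001]
force: [-6.0, -0.2, 13.3]
gripper_width: 0.0218
grasp_force: 39.0
```

```bash
python3 tip.py w13; python3 side.py w13 -0.03 | cut -c1-190
```

```text
[0.6 0.3 0.2] f [-7.3 -0.5 14.1] t 19.5 w 21.908786781563453
peg tip rel TCP [27.6  1.2 14.1]
235 41,-7,32 39,-7,33 39,-7,37 37,-7,36 35,-7,35 32,-8,32 25,-9,15 23,-9,17 21,-9,18 19,-9,19 16,-9,17 12,-9,11 9,-9,9
244 46,-6,-10 44,-6,-7 42,-6,-5 41,-5,0 39,-5,2 37,-5,6 41,-4,33 40,-4,34 38,-4,35 34,-4,34 26,-5,13 21,-5,16 19,-5,17 16,-5,16 13,-5,13
254 48,-1,-9 46,-1,-6 44,-1,-3 43,-1,0 41,-1,2 39,-1,6 38,-1,8 41,-1,34 40,-1,35 39,-1,37 37,-1,36 35,-1,35 26,-1,13 24,-1,12 22,-1,13 20,-1,15 18,-1,16 16,-1,15 12,-1,12 8,-1,8
264 46,4,-8 44,4,-4 43,3,0 41,3,1 39,3,5 37,3,7 40,3,36 38,3,35 37,3,37 35,3,35 26,3,14 24,3,12 22,3,14 21,3,16 19,3,17 16,3,15 12,3,12
273 39,8,-8 37,8,-4 36,8,0 41,6,33 40,6,34 38,6,35 37,6,36 35,6,35 25,7,10 25,7,15 23,7,17 21,7,18 19,7,18 16,7,16 11,7,10
140   49,-21, -25   49,-18, -26   49,-15, -24   49,-12, -26   49, -9, -24   50, -5, -17   50, -2, -12   50,  0, -13   50,  3, -14   50,  6, -19   49, 10, -25   49, 13, -25   49, 16, -25   49
146   46,-21, -26   46,-18, -27   46,-15, -28   46,-12, -26   46, -9, -26   47, -5, -14   48, -2, -10   48,  0,  -9   48, 
[... 6814 characters left out ...]
2, -4,  83   10, -3,  82   11, -1,  82   11,  0,  83   12,  1,  83   11,  3,  83   11,  4,  82   11,  5,  82   11,  7,  82   11
368   12, -9,  85   11, -8,  84   11, -7,  84   12, -5,  85   11, -4,  84   11, -3,  84   11, -1,  84   10,  0,  83   11,  1,  84   10,  3,  83   10,  4,  83   11,  5,  84   12,  6,  85   11
374   11, -9,  85   11, -8,  86   11, -6,  86   10, -5,  85   12, -4,  86   12, -3,  86   11, -1,  86   11,  0,  85   11,  1,  86   11,  2,  85   12,  4,  86   11,  5,  86   11,  6,  85   12
380   11, -9,  87   10, -8,  86   10, -6,  87   11, -5,  87   11, -4,  87   11, -3,  87   12, -1,  88   10,  0,  87   12,  1,  88   10,  2,  86   10,  4,  86   11,  5,  87   11,  6,  87   10
```

Request:
{"op": "play_rows", "data": {"series": [{"dx":-0.002,"dy":0,"dz":-0.002,"yaw":0,"fingers":255},{"dx":-0.0045,"dy":0,"dz":-0.002,"yaw":0,"fingers":255},{"dx":-0.0045,"dy":0,"dz":-0.002,"yaw":0,"fingers":255},{"dx":-0.0035,"dy":0,"dz":0,"yaw":0,"fingers":255},{"dx":-0.0025,"dy":0,"dz":0.002,"yaw":0,"fingers":255},{"dx":-0.0015,"dy":0,"dz":0.004,"yaw":0,"fingers":255},{"dx":-0.0005,"dy":0,"dz":0.006,"yaw":0,"fingers":255},{"dx":-0.0005,"dy":0,"dz":0.006,"yaw":0,"fingers":255}]}}

```text
time_s: 20.3
ee_pos: [0.6229, 0.2934, 0.1482]
orientation: [0.0, 0.993, 0.115, -0.0]
force: [-0.1, 0.3, -0.7]
gripper_width: 0.0219
grasp_force: 37.2
```

```bash
python3 tip.py w14
```

```text
[0.6 0.3 0.1] f [-0.8  0.3 -1.3] t 20.35 w 21.694812714368705
peg tip rel TCP [27.8  0.8 22.6]
235 42,-8,30 41,-8,31 40,-7,33 38,-7,35 36,-7,34 33,-8,28 24,-9,14 23,-9,17 21,-9,17 19,-9,17 16,-9,14 12,-9,10
244 49,-5,-6 47,-5,-1 45,-5,1 43,-5,3 42,-5,7 40,-5,8 43,-4,31 41,-4,32 40,-4,34 38,-4,34 36,-4,33 32,-5,24 29,-5,23 27,-5,23 25,-5,22 21,-5,16 18,-5,15 16,-5,14 12,-5,10
254 51,-1,-5 49,-1,-2 47,-1,0 46,-1,4 44,-1,7 43,-1,10 44,-1,30 43,-1,32 41,-1,33 40,-1,35 38,-1,33 36,-1,32 32,-1,25 30,-1,25 27,-1,23 25,-1,22 22,-1,19 18,-1,15 15,-1,13 12,-1,10
264 53,4,-10 51,4,-6 49,4,-4 47,3,0 45,3,2 44,3,5 42,3,8 41,3,11 43,3,32 41,3,32 40,3,34 38,3,34 36,3,33 32,3,24 30,3,25 27,3,23 25,3,21 20,3,15 18,3,15 15,3,13 11,3,10
273 40,8,-2 39,7,3 43,6,31 41,6,31 40,6,33 38,6,33 36,6,33 31,6,22 29,7,21 26,7,18 23,7,15 21,7,17 18,7,16 15,7,13 11,7,8
```

The peg tip is inside the hole and the forces are low. I continue down the peg.

Request:
{"op": "play_rows", "data": {"series": [{"dx":0.002,"dy":0,"dz":0.003,"yaw":0,"fingers":255},{"dx":0.0035,"dy":0,"dz":0.0055,"yaw":0,"fingers":255},{"dx":0.005,"dy":0,"dz":0.008,"yaw":0,"fingers":255},{"dx":0.0065,"dy":0,"dz":0.0105,"yaw":0,"fingers":255},{"dx":0.008,"dy":0,"dz":0.013,"yaw":0,"fingers":255},{"dx":0.0095,"dy":0,"dz":0.0155,"yaw":0,"fingers":255},{"dx":0.0105,"dy":0,"dz":0.0175,"yaw":0,"fingers":255},{"dx":0.0105,"dy":0,"dz":0.0175,"yaw":0,"fingers":255}]}}

```text
time_s: 21.15
ee_pos: [0.633, 0.2958, 0.1308]
orientation: [0.0, 0.993, 0.115, -0.0]
force: [0.0, -0.1, -0.8]
gripper_width: 0.0222
grasp_force: 38.7
```

```bash
python3 tip.py w15
```

```text
[0.6 0.3 0.1] f [-1.2 -1.2 -1. ] t 21.2 w 21.973887563628036
peg tip rel TCP [17.3  0.8 40. ]
235 61,-8,14 59,-8,14 57,-9,10 55,-9,10 53,-9,9 50,-9,7 48,-9,8 46,-9,5 43,-9,4 45,-8,25 43,-8,26 42,-8,29 40,-8,27 38,-8,27 36,-8,26 25,-10,-7 22,-10,-9 25,-9,11 24,-9,13 25,-8,23 24,-8,26 23,-8,29 23,-8,33 22,-8,35 21,-8,37 20,-7,39 17,-7,38
244 61,-5,13 59,-5,12 57,-5,11 55,-5,10 53,-5,9 50,-5,7 48,-5,7 46,-5,5 43,-5,4 45,-5,25 44,-4,28 42,-4,30 41,-4,30 38,-5,28 34,-5,20 33,-5,23 32,-5,24 30,-5,27 29,-5,29 28,-4,31 27,-4,34 26,-4,36 25,-4,38 24,-4,40 22,-4,41 21,-4,41 19,-4,42 16,-4,40 15,-4,40
254 61,-1,13 59,-1,13 57,-1,12 55,-1,9 53,-1,10 50,-1,8 48,-1,6 46,-1,6 47,-1,24 45,-1,26 44,-1,29 42,-1,28 40,-1,29 38,-1,26 35,-1,23 34,-1,25 33,-1,27 31,-1,28 30,-1,32 29,-1,33 28,-1,35 26,-1,37 25,-1,39 24,-1,40 22,-1,41 21,-1,42 19,-1,41 17,-1,41 14,-1,39
264 61,3,14 59,3,13 57,3,10 55,3,10 52,3,8 50,3,8 48,3,5 46,3,5 44,3,6 45,3,26 44,3,28 42,3,30 40,3,28 38,3,27 34,3,20 33,3,23 32,3,26 31,3,28 30,3,30 29,3,33 27,3,35 26,3,35 25,3,38 24,2,41 22,2,41 21,2,42 18,3,40 17,3,40 14,3,39
273 61,6,14 59,6,13 57,7,11 55,7,11 53,7,9 50,7,8 48,7,7 46,7,5 43,7,3 45,6,25 44,6,27 42,6,29 40,6,29 38,6,26 34,7,17 32,7,19 31,6,21 30,6,24 28,6,26 27,6,28 26,6,30 25,6,32 24,6,36 23,6,37 22,6,39 20,6,40 18,6,39 15,6,37
```

Request:
{"op": "play_rows", "data": {"series": [{"dx":0.001,"dy":0,"dz":0.002,"yaw":0,"fingers":255},{"dx":0.002,"dy":0,"dz":0.004,"yaw":0,"fingers":255},{"dx":0.0035,"dy":0,"dz":0.006,"yaw":0,"fingers":255},{"dx":0.0035,"dy":0,"dz":0.006,"yaw":0,"fingers":200},{"dx":0.0035,"dy":0,"dz":0.006,"yaw":0,"fingers":160},{"dx":0.0035,"dy":0,"dz":0.006,"yaw":0,"fingers":140},{"dx":0.0035,"dy":0,"dz":0.004,"yaw":0,"fingers":140},{"dx":0.0035,"dy":0,"dz":-0.01,"yaw":0,"fingers":140}]}}

```text
time_s: 22.0
ee_pos: [0.6352, 0.2968, 0.1402]
orientation: [0.0, 0.993, 0.115, -0.002]
force: [1.2, -0.4, -0.8]
gripper_width: 0.0387
grasp_force: 0.0
```

```bash
python3 prof.py w16; python3 tip.py w17 | head -2
```

```text
[0.6376 0.2969 0.144 ] [ 0.1852 -0.7057  1.5651] 0.03842183517864944 0.0 22.05
140 0.0492 0.1405 | 0.0492 0.1407
150 0.0449 0.1412 | 0.0446 0.1388
160 0.0413 0.1455 | 0.0411 0.1446
170 0.0361 0.1412 | 0.0365 0.143
180 0.0331 0.1479 | 0.0286 0.1285
190 0.03 0.1525 | 0.0242 0.1305
200 0.0271 0.1574 | 0.02 0.1336
210 0.0247 0.1629 | 0.0139 0.13
220 0.0218 0.1661 | 0.0071 0.1257
230 0.0197 0.1709 | 0.0001 0.1219
240 0.0165 0.1727 | -0.0077 0.117
250 0.0119 0.1714 | -0.0164 0.1113
260 -0.0248 0.1071 | -0.0252 0.1063
270 -0.0346 0.1012 | -0.0417 0.0881
280 -0.0445 0.096 | -0.0525 0.0823
290 -0.0565 0.0883 | -0.0649 0.0749
300 -0.0681 0.0824 | -0.0745 0.0728
310 -0.0821 0.074 | -0.0813 0.0751
320 -0.1083 0.0502 | -0.1048 0.0549
330 -0.1165 0.0521 | -0.1135 0.056
340 -0.1693 0.0001 | 0.007 0.2132
[0.6 0.3 0.1] f [0.7 0.5 0.2] t 22.1 w 38.422464522278865
peg tip rel TCP [12.1  0.6 27.1]
```

View pics/w16b.png

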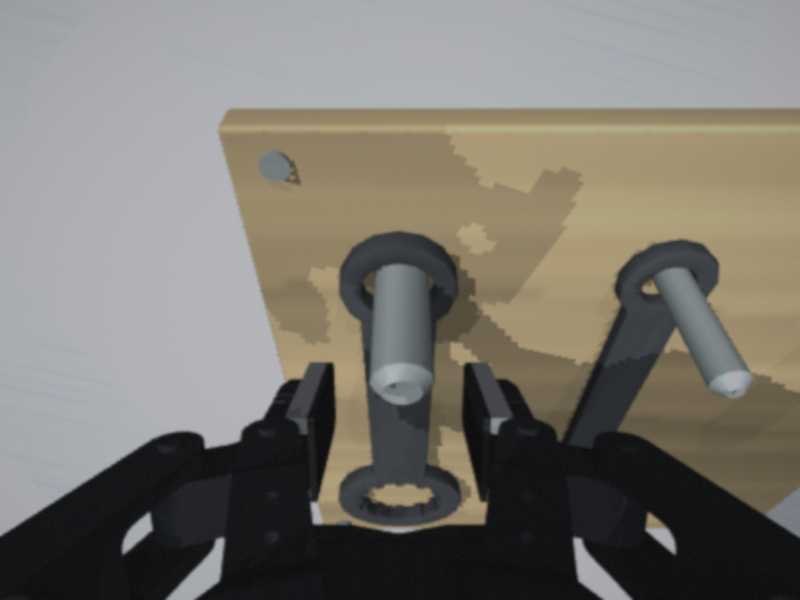

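The picture shows both eyes seated at their peg roots: the mid peg eye at (398,290) and the thin peg eye at (667,285). Both handles run down the slope. The bb tool's top face is 8.4 mm above the board plane, so it lies flat. I retreat straight up.

Request:
{"op": "play_rows", "data": {"series": [{"dx":0,"dy":0,"dz":-0.03,"yaw":0,"fingers":140},{"dx":0,"dy":0,"dz":-0.07,"yaw":0,"fingers":140},{"dx":0,"dy":0,"dz":-0.11,"yaw":0,"fingers":140},{"dx":0,"dy":0,"dz":-0.15,"yaw":0,"fingers":140},{"dx":0,"dy":0,"dz":-0.18,"yaw":0,"fingers":140},{"dx":0,"dy":0,"dz":-0.18,"yaw":0,"fingers":140},{"dx":0,"dy":0,"dz":-0.18,"yaw":0,"fingers":140},{"dx":0,"dy":0,"dz":-0.18,"yaw":0,"fingers":140}]}}

```text
time_s: 22.9
ee_pos: [0.6355, 0.297, 0.3199]
orientation: [-0.0, 0.993, 0.115, -0.001]
force: [-0.4, -0.0, -0.1]
gripper_width: 0.0386
grasp_force: 0.0
```

```bash
python3 -c "
from h import *
c,p,d=snap('wrist','w18')
for t in ['spanner_eye','bb_eye']: print(t,[(round(q['score'],2),np.round(c['R'].T@(np.array(q['centre'])-c['t']),3)) for q in spot_in(t,'wrist')[:2]])
print(sign_off())"
```

```text
spanner_eye [(0.63, array([0.625, 0.218, 0.105]))]
bb_eye [(0.67, array([0.604, 0.288, 0.102]))]
the job is handed in; nothing more can be done
None
```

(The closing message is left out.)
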